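# Clamp the long sleeve in the vee fixture

## Task

Load the longer of the two steel sleeves from the sloping rack into the clamping fixture. Lift the sprung clamp bar out from between its guide pins and turn it well aside, lay the sleeve gently in the two vees and slide it home until it touches the end stop; only then turn the bar back over it and lower it between the pins until it rests on the sleeve, and let go. Never let the bar snap down under its spring, here or when it is turned aside, and leave the short sleeve and the standing stub where they are.

Things in the scene. Friction and masses are not known exactly. Their poses are not given: they have to be found in the camera images.
- fixture: clamping fixture, fixed. Origin on the bench under the middle of its 12 mm base plate's vees; plate 170 mm in x, y -125 to +105 mm. The clamp bar's post stands at x 0, y -100 mm (28 mm wide, shaft up to z 147 mm); in use the bar lies along +y from it, across the vees
- vee_mid (a point): middle of the axis of a long sleeve lying home in the vees (70 mm above the bench, at x = y = 0 of the fixture; sleeve top then at 92 mm). Two 90 degree vee saddles run along the fixture's x, each 20 mm wide, at x -42 and +42 mm, cheek tops at z 67 mm, y +-33 mm; the 64 mm gap between them is free for fingers
- stop_face (a point): point on the face of the steel end stop plate at the fixture's +x end, 65 mm from vee_mid, on the sleeve's axis; the plate is 44 mm wide, 12 mm thick, its top 88 mm above the bench. Pushing the sleeve along while its whole weight lies in the vees takes 6 to 12 N; half lifted, it slides with less
- pins_top (a point): midway between the tops of the two upright round-topped guide pins (12 mm thick, 105 mm above the bench) at the fixture's x +-20 mm, y +90 mm; the 20 mm wide bar drops into the 28 mm gap between them
- lift (a joint): height of the clamp bar over its lowest position, m, 0 to 0.055, sprung down (5 N at 0, 12 N at 0.055, plus 0.36 kg). At 0 its underside is 78 mm above the bench; at 0.014 it rests on a sleeve in the vees. Above 0.027 it is clear of the pins and can turn; 0.035 passes them freely. No catch: let go in the air it snaps down, aside too (to 0)
- swing (a joint): turn of the clamp bar about its post, rad. 0: along the fixture's +y, across the vees, between the pins; grows clockwise seen from above, towards the fixture's +x, stop at 1.7. Well aside is more than 1.1. Turns easily once clear of the pins
- knob (a point): middle of the upright round black knob (26 mm diameter, 45 mm tall) on the clamp bar, 148 mm from the post's axis, 112.5 mm above the bench at lift 0. The steel bar (20 mm wide, 12 mm thick) reaches 52 mm beyond the knob's axis; its top face is 22.5 mm below this point
- rack: sloping rail rack, fixed, base 200 x 200 x 10 mm, origin on the bench below its middle. Two lanes at y +50 and -50 mm, each of two 12 mm rails rising 30 degrees towards +x; a sleeve lies on each, its low end against a cross plate whose top is 4 mm below the axis. The rails are 18 mm or more below a sleeve's axis, within 20 mm of it sideways: fingers fit beside the sleeve
- sleeve: the longer plain steel sleeve, 44 mm diameter, 130 mm long, about 0.7 kg, in either lane; origin on its axis at the end that starts low, x axis along it to the other end (30 degrees up at the start, axis 60 mm above the bench at the low end). Either way round in the vees is fine
- sleeve_mid (a point): middle of the longer sleeve, on its axis
- short_sleeve: the shorter sleeve, 44 mm diameter, 85 mm long, in the other lane; origin at its low end, x axis along it; stays there
- stub: steel stub 60 mm tall, 44 mm diameter, standing on the bench beyond the fixture; origin under its middle; stays there
Mind the look-alikes: they are no part of the job. What is shaped like the sleeve but turquoise is not meant.

How it is judged:
By the outcome, as a careful person would: the job done as asked, in the order asked, and still so for the second after the job is handed in, with the robot touching nothing.
It also fails if it takes over 69 s, if anything falls off the work surface, if the arm or the gripper's body presses on something with over 40 N, if the wrist force passes 120 N, or if a joint passes its speed limit or range.

## Robot

A 6-joint arm with a two-finger parallel gripper is mounted at the origin on the work surface. World frame = base frame: x ahead of the robot, y to its left, z up, the work surface at z = 0. Lengths are in m, angles in rad, forces in N, time in s.
With the tool pointing down it reaches from about 0.275 to 1 m from the base axis. Payload 8.4 kg.
Tool frame: the origin (TCP) lies on the centre line of the jaws, within the pads' length; the fingertips stand 17 mm ahead of it and the grasp point (between the pads) lies 2 mm behind it (bot.tcp_to_tips is the z of the fingertips in the tool frame, in m); z points along the fingers, y is the line along which they close (so a half turn about z gives the same grasp; the last joint's range is limited). The gripper opens to 85 mm and grips with 20 to 120 N. Pads are 22 mm wide; open, the fingers measure 114 mm over their backs; the gripper's body (76 mm by 85 mm) begins 54 mm behind the grasp point. The pads swing forward as they close: fully open they stand 13 mm farther back than shut.
Start: joints at [1.276, 0.353, 1.633, -0, 1.155, -0.002], TCP at [0.18, 0.598, 0.248] pointing down, gripper open.
Joint ranges: [-2.63, 2.63], [-0.92, 2.1], [0.06, 2.66], [-1.3, 4.44], [0, 2.69], [-3.02, 3.02]. Speed limits (rad/s): [2.22, 2.22, 2.79, 3.14, 3.14, 3.14].

## Interface

Orientations are given as a unit quaternion [x, y, z, w].
In Python, from workcell import bot, hand, kinematics, get_obs, vision, hand_in gives the robot as it stands. The module is installed in compiled form; this text tells all that it offers. Calls block until the motion is done:
- bot.reach(position, orientation): joint-space move of the TCP to a pose.
- bot.servo_line(position, ori=None, velocity=0.15): straight line of the TCP; ori=None keeps the orientation; velocity is the mean speed in m/s.
- bot.goto_joints(angles): joint-space move.
- hand.move_gripper(opening, strength=None): finger opening in m; strength is the grip in N (None keeps the last); returns when the fingers have stopped.
- bot.dwell(seconds).
- kinematics.solve_ik(position, orientation): joint angles nearest the present ones, or None.
- get_obs(): the state.
- vision.read_camera(name): name is "side" or "top" or "wrist"; returns a dict with "frame" (420x560x3 uint8, red, green, blue), "intrinsics" (3x3 intrinsics, pixels), "dist" ([k1, k2, p1, p2, k3] as OpenCV has them; the pictures are not rectified), "view" (4x4, takes a point from world to camera coordinates). Camera axes: x right, y down, z forward; pixel columns grow to the right and rows downward; lengths in m; the calibration is good to about 2 mm. A picture is of the moment at which its call begins. There is no depth.
A pose or a line that the arm cannot do raises bot.IKError and nothing moves.
- hand_in(): hands the job in; it is judged then, once.
The state is a dict: "time_s": time; "joint_pos": joint angles; "joint_vel": joint speeds; "joint_efforts": joint torques, N m; "position": TCP position; "orientation": TCP orientation; "wrist_force": force on the tool from outside, world axes, zero at the start; "ft_torque": the same for the moment, N m; "gripper_width": finger opening in m; "grip_force": force on a finger pad.
Only numpy, scipy, OpenCV 4.12 (cv2) and the standard library are available. Lean on these libraries where they do the work, as an engineer would, in place of code of your own. Each camera call takes 0.05 s, during which the arm holds its last target. There are 200 camera calls.

## Working session

There is one attempt and no reset: what is moved stays moved. The work goes in short steps, each a Python script; the robot and the scene stay as the last script left them, time stands still between calls to the robot, and variables do not carry over. Pictures are saved under pics/ and viewed, at most 10 in all, crops included, and the job is handed in when it is done.

```bash
mkdir -p pics; python3 - <<'E'
from workcell import *
import cv2,numpy as np,pickle
d={}
for n in ("top","side"):
    c=vision.read_camera(n); d[n]=c
    cv2.imwrite(f"pics/{n}0.png",c["frame"][:,:,::-1])
    print(n,np.round(c["intrinsics"],1).tolist(),c["dist"],np.round(c["view"],3).tolist())
pickle.dump(d,open("cams.pkl","wb"))
o=get_obs();print(o)
E
```

```text
top [[509.4, 0.0, 264.5], [0.0, 509.4, 195.0], [0.0, 0.0, 1.0]] [-0.07881603  0.          0.          0.          0.        ] [[0.017, -1.0, 0.006, 0.032], [-0.99, -0.018, -0.137, 0.51], [0.137, -0.003, -0.991, 1.137], [0.0, 0.0, 0.0, 1.0]]
side [[429.5, 0.0, 279.2], [0.0, 429.5, 207.8], [0.0, 0.0, 1.0]] [-0.02175347  0.          0.          0.          0.        ] [[0.898, -0.44, 0.017, -0.436], [-0.314, -0.666, -0.677, 0.263], [0.309, 0.603, -0.736, 0.806], [0.0, 0.0, 0.0, 1.0]]
{'time_s': 0.1, 'joint_pos': array([ 1.27563921e+00,  3.53554869e-01,  1.63409447e+00, -2.05807529e-06,
        1.15525062e+00, -2.40686141e-03]), 'joint_vel': array([-0.0022368 , -0.00056559, -0.0009131 ,  0.00101354, -0.00092957,
        0.00033399]), 'joint_efforts': array([ 1.60869445e-04, -6.06356406e+01, -3.42818820e+01, -1.98694028e-05,
        4.10808512e-03,  1.82609017e-05]), 'position': array([0.18024279, 0.59798458, 0.24763692]), 'orientation': array([ 1.45852545e-01,  9.89306124e-01, -6.46568343e-04, -9.59621731e-05]), 'wrist_force': array([0.4742631 , 0.46572518, 0.10288257]), 'ft_torque': array([-0.02094449, -0.05453586,  0.00772312]), 'grip_force': 0.0, 'gripper_width': 0.08548928070981776}
```

View pics/top0.png

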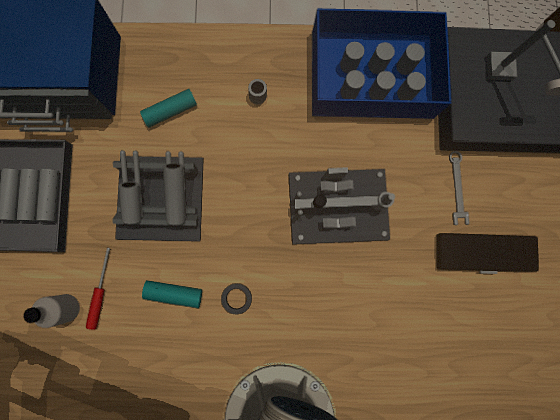

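View pics/side0.png

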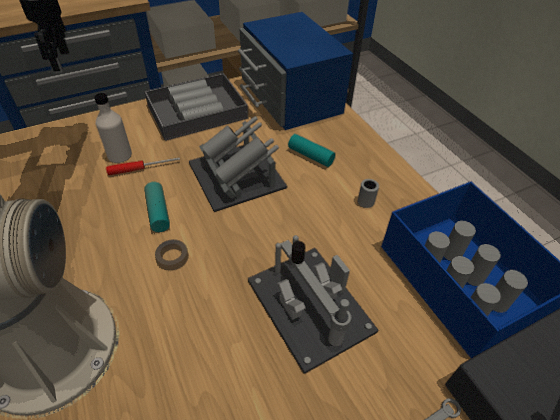

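Candidates for "long sleeve" (top picture):
- Grey in rack, right lane: (175,193). This is the longer of the two and my choice.
- Grey in rack, left lane: (130,203). This is the short sleeve.
- Turquoise tubes: (168,108) and (172,294).
- Tray tubes: (28,195).
- Standing stub: (257,90).
- Cylinders in the blue bin: (383,70).

The fixture is at (338,205), with its post at (388,200) and knob at (320,201). I'll check the choice in a close crop.

```bash
python3 - <<'E'
import cv2,numpy as np,pickle
d=pickle.load(open("cams.pkl","rb"))
def cr(n,u,v,w,h): return cv2.resize(d[n]["frame"][v:v+h,u:u+w,::-1],(400,300),interpolation=cv2.INTER_CUBIC)
im=np.vstack([np.hstack([cr("top",100,145,120,90+10-10),cr("top",280,160,120,90)]),np.hstack([cr("side",180,110,128,96),cr("side",240,230,160,120)])])
im=cv2.convertScaleAbs(im,alpha=1.6)
cv2.imwrite("pics/crop.png",im)
E
```

```text
(no output)
```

View pics/crop.png

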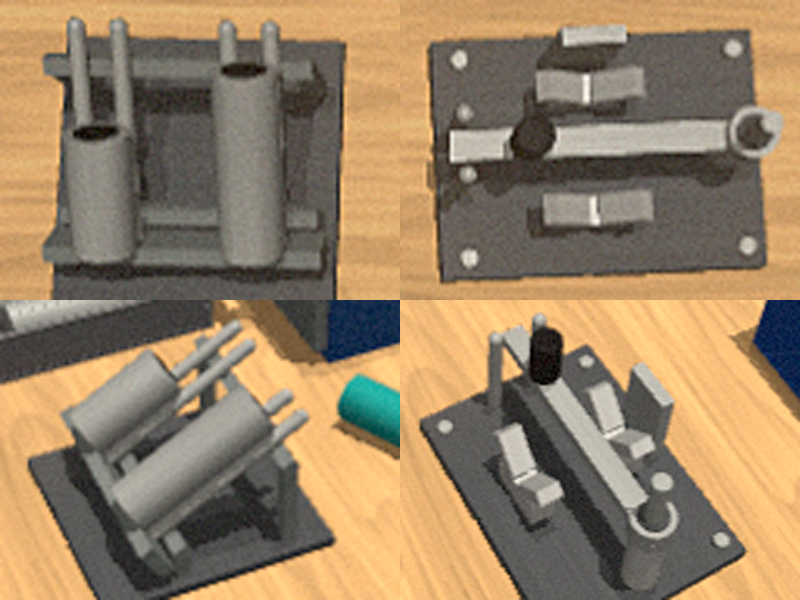

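The crop confirms it: the right-lane sleeve, running from (243,70) to (247,262) in the crop, is clearly longer than the left one, (97,132) to (100,262). The rails rise away from the robot. On the fixture the stop is on the far (+x) side, and the pins are at crop (464,113) and (468,174). Next I'll fit the poses.

```bash
cat > h.py <<'E'
from workcell import *
import numpy as np, cv2, pickle
from scipy.optimize import least_squares
from scipy.spatial.transform import Rotation as Ro
def proj(c,P):
    V=c["view"]; return cv2.projectPoints(np.array(P,float).reshape(-1,1,3),cv2.Rodrigues(V[:3,:3])[0],V[:3,3],c["intrinsics"],c["dist"])[0].reshape(-1,2)
def tf(p,P):
    P=np.atleast_2d(np.array(P,float)); c,s=np.cos(p[2]),np.sin(p[2])
    return P@np.array([[c,-s,0],[s,c,0],[0,0,1]]).T+[p[0],p[1],0]
def fit(d,obs,p0):  # obs: (cam,uv,xyz mm)
    f=lambda p:np.concatenate([proj(d[n],tf(p,np.array(x)/1e3))[0]-uv for n,uv,x in obs])
    r=least_squares(f,p0,loss="soft_l1"); return r.x,f(r.x).reshape(-1,2)
def ori(yang,z=(0,0,-1)):  # y-axis heading, approach z
    z=np.array(z,float); y=np.array([np.cos(yang),np.sin(yang),0]); y-=z*(y@z); y/=np.linalg.norm(y)
    return Ro.from_matrix(np.c_[np.cross(y,z),y,z]).as_quat()
E
cat > fit.py <<'E'
from h import *
d=pickle.load(open("cams.pkl","rb"))
T=lambda u,v:np.array([280+(u-400)/3.3333,160+v/3.3333])-.35
S=lambda u,v:np.array([240+(u-400)/2.5,230+(v-300)/2.5])-.3
fx=[("top",T(432,43),(85,105,12)),("top",T(750,32),(85,-125,12)),("top",T(766,262),(-85,-125,12)),("top",T(442,281),(-85,105,12)),
("top",T(464,112),(20,90,105)),("top",T(468,173),(-20,90,105)),
("side",S(539,315),(20,90,105)),("side",S(496,336),(-20,90,105)),("side",S(420,425),(-85,105,12)),("side",S(587,347),(85,105,12)),("side",S(745,551),(85,-125,12))]
F,r=fit(d,fx,[.58,-.1,0]);print("F",F.round(4),r.round(1).tolist())
R=lambda u,v:np.array([100+u/3.3333,145+v/3.3333])-.35
Q=lambda u,v:np.array([180+u/3.125,110+(v-300)/3.125])-.3
rk=[("top",R(345,43),(100,-100,10)),("top",(202.5,239.5),(-100,-100,10)),("top",(115.5,240),(-100,100,10)),
("side",Q(30,460),(-100,100,10)),("side",(219,206),(-100,-100,10)),("side",Q(333,543),(100,-100,10))]
K,r=fit(d,rk,[.58,.28,0]);print("K",K.round(4),r.round(1).tolist())
# long sleeve low-end x along lane
top=R(243,70)
for x0 in (-70,-60,-50,-40):
    P=tf(K,[[(x0+112.6)/1e3,-.05,.125],[(x0)/1e3,-.05,.06]]); print(x0,proj(d["top"],P).round(1).tolist(),proj(d["side"],P).round(1).tolist())
print("top end seen",top)
E
python3 fit.py
```

```text
F [ 0.4884 -0.1253  0.0568] [[-0.6, -0.3], [0.6, -0.6], [0.9, 2.0], [-0.2, 0.5], [0.4, 0.5], [0.1, 0.6], [0.1, 0.4], [-0.0, -0.4], [-0.7, -2.1], [0.5, -1.7], [1.3, -0.2]]
K [0.5026 0.2863 0.0114] [[0.2, -1.7], [-1.0, 0.7], [0.6, -0.6], [-1.1, 0.1], [-4.0, 4.4], [2.2, -2.3]]
-70 [[173.4, 170.5], [176.8, 225.4]] [[259.0, 144.8], [217.2, 178.7]]
-60 [[173.5, 165.9], [177.0, 221.0]] [[262.8, 143.7], [221.1, 177.5]]
-50 [[173.7, 161.3], [177.1, 216.5]] [[266.6, 142.5], [225.0, 176.3]]
-40 [[173.8, 156.8], [177.2, 212.1]] [[270.3, 141.4], [228.8, 175.1]]
top end seen [172.55072901 165.65021   ]
```

```bash
cat >> h.py <<'E'
F=np.array([.4884,-.1253,.0568]); K=np.array([.5026,.2863,.0114])
def knob(th,lift,dz=.004): # TCP pose on knob
    p=tf(F,[.148*np.sin(th),-.1+.148*np.cos(th),.1125+lift+dz-.0])[0]
    return p, ori(F[2]-th)
E
python3 - <<'E'
from h import *
p,q=knob(0,0)
print(kinematics.solve_ik(p,q), kinematics.solve_ik(*knob(1.3,.04)))
bot.reach(p+[0,0,.11],q)
c=vision.read_camera("wrist"); pickle.dump(c,open("w1.pkl","wb"))
im=c["frame"][:,:,::-1].copy()
pts=tf(F,[[0,.048,.135],[.02,.09,.105],[-.02,.09,.105],[0,.1,.09],[-.04,0,.067],[.071,0,.088]])
u=proj(c,pts);print(u.round(1).tolist())
for a in u:cv2.drawMarker(im,tuple(int(t) for t in a.round()),(0,0,255),0,12,1)
cv2.imwrite("pics/w1.png",im);o=get_obs();print(o["time_s"],o["joint_pos"],o["wrist_force"])
E
```

```text
[-1.61041501e-01  3.26719822e-01  2.02610365e+00 -4.44089210e-16
  7.88769179e-01 -2.17841501e-01] [-2.75197641e-01  4.95911510e-01  1.63316898e+00 -4.44089210e-16
  1.01251216e+00  9.68002359e-01]
[[278.2, 214.7], [303.1, 153.8], [253.4, 153.8], [278.2, 140.0], [238.4, 240.2], [353.6, 248.6]]
2.775 [-1.59909211e-01  1.69823973e-01  1.93435021e+00  1.50271275e-04
  1.03732352e+00 -2.17822536e-01] [ 0.36506086 -0.40147956  0.30784839]
```

View pics/w1.png

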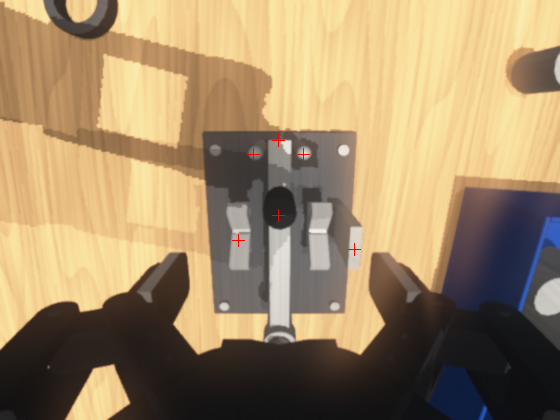

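The wrist view matches the model: pins at (254,153) and (303,153), knob top at about (279,213), stop at (354,248). The blue bin stands at the right, beyond about (455,190). I'll check its distance, then grip the knob and lift.

```bash
python3 - <<'E'
from h import *
d=pickle.load(open("cams.pkl","rb"));c=d["top"];V=c["view"];C=-V[:3,:3].T@V[:3,3]
for uv in ((320,117),(385,116),(440,114)):
    n=cv2.undistortPoints(np.array([[uv]],float),c["intrinsics"],c["dist"])[0,0]; r=V[:3,:3].T@np.r_[n,1]
    print("bin",(C-r*C[2]/r[2]).round(3), (C+r*(.08-C[2])/r[2]).round(3))
print("tip",tf(F,[.2*np.sin(1.22),-.1+.2*np.cos(1.22),.1]))
hand.move_gripper(.055)
p,q=knob(0,0)
bot.servo_line(p,q,.12)
hand.move_gripper(.0,80)
o=get_obs();print(o["time_s"],o["gripper_width"],o["grip_force"],o["wrist_force"],o["position"]-p)
bot.servo_line(p+[0,0,.042],None,.05)
o=get_obs();print(o["time_s"],o["gripper_width"],o["grip_force"],o["wrist_force"],o["position"]-p)
E
```

```text
bin [ 0.707 -0.091  0.   ] [ 0.683 -0.082  0.08 ]
bin [ 0.714 -0.25   0.   ] [ 0.689 -0.23   0.08 ]
bin [ 0.722 -0.387  0.   ] [ 0.697 -0.358  0.08 ]
tip [[ 0.67769221 -0.14585799  0.1       ]]
4.6333 0.02417024600142807 78.08854579925537 [0.05817416 2.19495983 5.33557322] [5.06586453e-04 9.06475138e-05 6.35720337e-04]
5.625 0.02447638565139919 79.01813864707947 [  2.79099866  -4.60892644 -13.47745245] [-0.00045334 -0.00037361  0.04181654]
```

```bash
python3 - <<'E'
from h import *
for th in np.linspace(0,1.22,8)[1:]:
    p,q=knob(th,.042); bot.servo_line(p,q,.12)
o=get_obs();print(o["time_s"],o["gripper_width"],o["wrist_force"],o["ft_torque"],o["position"]-p)
p,q=knob(1.22,.004); bot.servo_line(p,q,.05)
o=get_obs();print(o["time_s"],o["wrist_force"],o["position"]-p)
for l in (.002,.0005,-.0005):
    bot.servo_line(knob(1.22,l)[0],None,.02); o=get_obs();print(l,o["time_s"],o["wrist_force"],o["position"][2]-.1165)
cv2.imwrite("pics/t1.png",cv2.resize(vision.read_camera("side")["frame"][160:400,200:520,::-1],(640,480)))
E
```

```text
8.1917 0.024009159735795482 [ -1.33529828   0.32322855 -14.03839203] [-0.15045564  0.0148255  -0.09540647] [-0.00081563  0.00069818 -0.00037425]
9.1 [-5.02716244  0.26110411 -8.73365951] [-1.04194728e-04 -5.31836099e-05  1.60089305e-04]
0.002 9.35 [-6.1791132   0.28096475 -8.54525144] 0.0023296233757076207
0.0005 9.6 [-4.7920723   0.72705572 -6.19864691] 0.0011630539330798328
-0.0005 9.85 [-8.0340332   0.12562825 -1.39347518] 0.0008374473069411165
```

View pics/t1.png

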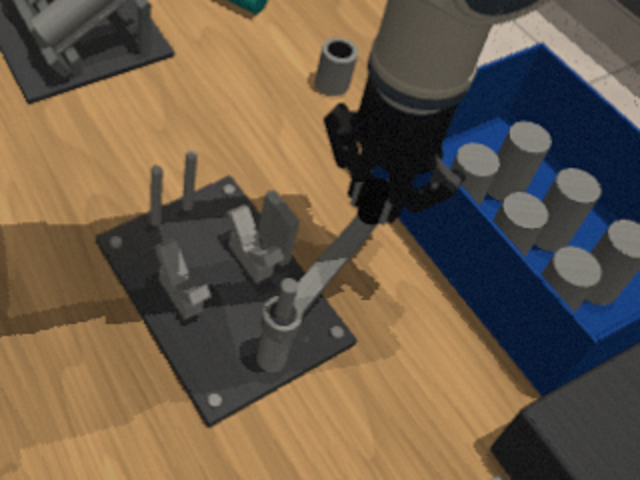

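The bar is turned aside and down: it lies between the stop and the post, with the gripper at crop (375,195), clear of the bin. I'll release it and move over to the sleeve.

```bash
cat >> h.py <<'E'
A=np.pi/6
def sl(along,off,y=-.05,x0=-.0595): # point on long sleeve axis 'along' from low end, 'off' back along approach
    zc=tf([0,0,K[2]],[np.sin(A),0,-np.cos(A)])[0]
    p=tf(K,[x0+along*np.cos(A),y,.06+along*np.sin(A)])[0]
    return p-zc*off, ori(np.pi/2+K[2],zc)
E
python3 - <<'E'
from h import *
bot.servo_line(knob(1.22,-.0016)[0],None,.02); o=get_obs();print(o["wrist_force"],o["position"][2]-.1165)
hand.move_gripper(.055)
p,q=knob(1.22,0); bot.servo_line(p+[0,0,.12],None,.2)
p,q=sl(.065,.12); print(p,kinematics.solve_ik(p,q),kinematics.solve_ik(*sl(.065,0)))
bot.reach(p,q); 
c=vision.read_camera("wrist"); im=c["frame"][:,:,::-1].copy()
pts=[sl(0,0)[0],sl(.13,0)[0],sl(.065,.022)[0],sl(0,.022)[0],sl(.13,.022)[0]]
for a in proj(c,pts):cv2.drawMarker(im,tuple(int(t) for t in a.round()),(0,0,255),0,12,1)
cv2.imwrite("pics/w2.png",im);o=get_obs();print(o["time_s"],o["joint_pos"],proj(c,pts).round(1).tolist())
E
```

```text
[-8.08202144  0.49499353  4.39133778] 0.0005017199322457644
[0.43996575 0.23558269 0.19642305] [ 0.69650787  0.07640328  2.25131174 -0.71593505  0.50298898 -0.30370414] [ 0.60392951  0.36013518  2.22721484 -1.21705058  0.3022419   0.15876164]
13.0 [ 0.69520454  0.07705113  2.25018214 -0.71566036  0.50331794 -0.30313268] [[279.7, 123.4], [279.8, 274.0], [279.8, 211.3], [279.8, 123.6], [279.8, 286.8]]
```

View pics/w2.png

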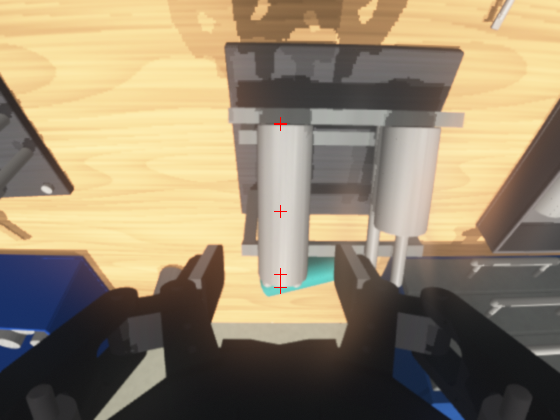

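The sleeve's axis shows at u≈285 (my markers are at 280), with its low end at v≈124 and high end at v≈287. That means a shift of about 4 mm in +y; the along-axis fit is good. The short sleeve is at (405,180).

```bash
sed -i 's/y=-.05,x0/y=-.046,x0/' h.py; python3 - <<'E'
from h import *
for dz in (.12,.08,.04,.02,0):
    p,q=sl(.065,dz); print(dz,np.round(kinematics.solve_ik(p,q),2))
for dz in (.04,.08,.12):
    p,q=sl(.065,0); j=kinematics.solve_ik(p+[0,0,dz],q); print("up",dz,j if j is None else np.round(j,2))
p,q=sl(.065,.12); bot.servo_line(p,q,.08)
hand.move_gripper(.075)
p,q=sl(.065,-.001)
bot.servo_line(p,q,.05)
o=get_obs();print(o["time_s"],o["joint_pos"].round(2),o["position"]-p,o["wrist_force"])
hand.move_gripper(0,70)
o=get_obs();print(o["time_s"],o["gripper_width"],o["grip_force"],o["wrist_force"],o["position"]-p)
E
```

```text
0.12 [ 0.7   0.08  2.25 -0.72  0.51 -0.29]
0.08 [ 0.67  0.17  2.25 -0.84  0.42 -0.19]
0.04 [ 0.64  0.27  2.24 -1.    0.36 -0.04]
0.02 [ 0.63  0.32  2.23 -1.1   0.33  0.05]
0 [ 0.61  0.36  2.22 -1.21  0.31  0.16]
up 0.04 [ 0.61  0.28  2.2  -0.94  0.36 -0.13]
up 0.08 [ 0.61  0.2   2.18 -0.75  0.43 -0.33]
up 0.12 [ 0.61  0.13  2.14 -0.62  0.51 -0.48]
16.15 [ 0.61  0.36  2.22 -1.21  0.31  0.16] [2.89878787e-05 6.57721390e-05 1.97735670e-04] [ 0.60088874  0.21289168 -0.11815083]
16.5583 0.041936708588549164 69.14900779724121 [-5.58450875 -2.33980731  9.36741571] [-0.00017389 -0.00032532  0.00042505]
```

```bash
python3 - <<'E'
from h import *
p,q=sl(.065,0)
bot.servo_line(p+[0,0,.02],None,.05)
bot.servo_line(p+[0,0,.14],None,.12)
o=get_obs();print(o["time_s"],o["gripper_width"],o["grip_force"],o["wrist_force"])
p=tf(F,[-.014,0,.22])[0];q=ori(np.pi/2+F[2])
print(kinematics.solve_ik(p,q))
bot.reach(p,q)
o=get_obs();print(o["time_s"],o["gripper_width"],o["grip_force"],o["wrist_force"],o["ft_torque"],o["joint_pos"])
bot.servo_line(tf(F,[-.014,0,.12])[0],q,.12)
for n,s in (("side",np.s_[160:400,200:520]),):
    im=cv2.resize(vision.read_camera(n)["frame"][s][:,:,::-1],(640,480))
cv2.imwrite("pics/s2.png",im)
E
```

```text
18.275 0.04203709923128849 71.4312994480133 [ 0.21177305  0.65712176 -7.03829786]
[-2.62835458e-01  1.76177054e-01  1.94300667e+00 -4.44089210e-16
  1.02240893e+00 -1.89043178e+00]
19.65 0.041811225828240796 71.57072067260742 [-1.21762131  0.2678419  -6.63931545] [ 0.01864206  0.0195354  -0.01851267] [-2.61756824e-01  1.76435658e-01  1.94341225e+00 -3.69120666e-04
  1.02177040e+00 -1.88927738e+00]
```

View pics/s2.png

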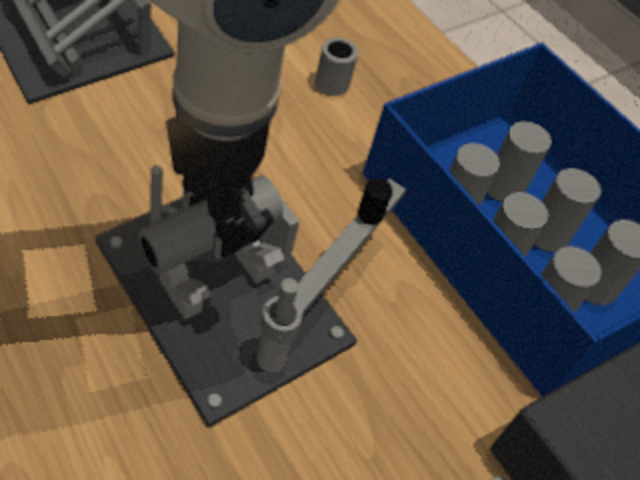

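The sleeve hangs level over the vees, around crop (210,230), and the bar still lies aside. I'll lower it guarded and then slide it to the stop.

```bash
python3 - <<'E'
from h import *
def st(): 
    o=get_obs(); w=tf([0,0,-F[2]],o["wrist_force"])[0]; return o,w
bot.servo_line(tf(F,[-.014,0,.076])[0],None,.06)
o,w=st();print(o["time_s"],w.round(1),o["position"][2]); f0=w[2]
z=.076
while z>.064:
    z-=.001; bot.servo_line(tf(F,[-.014,0,z])[0],None,.015); o,w=st()
    print(round(z,4),round(o["time_s"],2),w.round(1),o["position"][2].round(4))
    if w[2]-f0>5: break
E
```

```text
21.5667 [-0.5 -0.3 -5.9] 0.07611700794606518
0.075 21.82 [ 0.4 -0.2 -6.5] 0.0753
0.074 22.07 [ 0.7  0.1 -6.4] 0.074
0.073 22.32 [ 0.7 -0.3 -5.6] 0.0729
0.072 22.57 [ 1.2  0.1 -5.8] 0.0719
0.071 22.82 [-0.1  1.3 -5.1] 0.071
0.07 23.07 [-1.5  3.4  1. ] 0.0703
```

```bash
python3 - <<'E'
from h import *
def st(): 
    o=get_obs(); w=tf([0,0,-F[2]],o["wrist_force"])[0]; return o,w
bot.servo_line(tf(F,[-.014,.0006,.0697])[0],None,.015); o,w=st();print(w.round(1))
x=-.014; 
while x<.006:
    x+=.002 if x<-.005 else .001
    bot.servo_line(tf(F,[x,.0006,.0697])[0],None,.02); o,w=st()
    a=tf([0,0,-F[2]],o["position"]-[F[0],F[1],0])[0]
    print(round(x,4),round(o["time_s"],2),w.round(1),a.round(4))
    if w[0]<-22: break
E
```

```text
[-0.8  2.7  1.2]
-0.012 23.57 [-5.4  2.5  5. ] [-0.013   0.0008  0.0696]
-0.01 23.82 [-10.2   2.3   8.9] [-0.0123  0.001   0.0695]
-0.008 24.07 [-13.7   1.4  13. ] [-0.0115  0.0011  0.0694]
-0.006 24.32 [-18.5   0.3  16.3] [-0.0106  0.0012  0.0693]
-0.004 24.57 [-21.9  -1.2  21.2] [-0.0097  0.0012  0.0692]
-0.003 24.82 [-23.4  -2.3  23.9] [-0.0093  0.0012  0.0692]
```

Pressing down is raising the friction in the vees, so I'll half-lift and slide while regulating the vertical force.

```bash
cat > slide.py <<'E'
from h import *
import sys
def st(): 
    o=get_obs(); w=tf([0,0,-F[2]],o["wrist_force"])[0]; return o,w,tf([0,0,-F[2]],o["position"]-[F[0],F[1],0])[0]
o,w,a=st(); x,z=float(sys.argv[1]),float(sys.argv[2]); last=None
for i in range(30):
    bot.servo_line(tf(F,[x,.0006,z])[0],None,.02); o,w,a=st()
    print(round(x,4),round(z,4),round(o["time_s"],2),w.round(1),a.round(4))
    if w[0]<-14 and abs(w[2]+3)<3: break
    e=w[2]+3.; z+=np.clip(e*.00015,-.001,.001)
    if abs(e)<4: x+=.001
    if x>.01: break
E
python3 slide.py -.006 .0715
```

```text
-0.006 0.0715 25.14 [-0.1 -0.3 -6.4] [-0.0057  0.0004  0.0713]
-0.005 0.071 25.39 [-0.4  0.4 -6.4] [-0.0047  0.0006  0.0708]
-0.004 0.0705 25.64 [ 0.1  1.5 -5.9] [-0.0039  0.0007  0.0704]
-0.003 0.07 25.89 [-1.2  2.  -4.2] [-0.0031  0.0008  0.0701]
-0.002 0.0699 26.14 [-4.   3.4 -1.2] [-0.0025  0.0008  0.0699]
-0.001 0.0701 26.39 [-1.5  3.  -3.9] [-0.0009  0.0007  0.0701]
0.0 0.07 26.64 [-2.5  3.5 -2.3] [-0.      0.0007  0.07  ]
0.001 0.0701 26.89 [-4.3  2.9 -1.5] [0.0004 0.0007 0.07  ]
0.002 0.0703 27.14 [-7.3  1.6 -0.4] [0.0005 0.0007 0.07  ]
0.003 0.0707 27.39 [-10.2  -0.4  -1.9] [0.0005 0.0007 0.07  ]
0.004 0.0709 27.64 [-13.   -0.6   0.3] [0.0005 0.0008 0.07  ]
0.005 0.0714 27.89 [-15.2  -2.6  -2.7] [0.0005 0.0008 0.0701]
```

```bash
python3 - <<'E'
from h import *
bot.servo_line(tf(F,[.004,.0006,.0705])[0],None,.02)
bot.servo_line(tf(F,[.003,.0006,.0697])[0],None,.02)
o=get_obs();print(o["wrist_force"],o["position"])
hand.move_gripper(.07)
q=ori(np.pi/2+F[2])
bot.servo_line(tf(F,[0.0005,.0006,.1])[0],q,.06)
bot.servo_line(tf(F,[0,.0,.2])[0],q,.2)
c=vision.read_camera("wrist"); im=c["frame"][:,:,::-1].copy()
u=proj(c,tf(F,[[-.065,0,.07],[.065,0,.07],[.065,0,.088],[0,0,.092]])); print(u.round(1).tolist())
bot.reach(*[(p+[0,0,.12],q) for p,q in [knob(1.22,0)]][0])
c2=vision.read_camera("wrist"); im2=c2["frame"][:,:,::-1].copy()
k=tf(F,[.148*np.sin(1.22),-.1+.148*np.cos(1.22),.135])
print(proj(c2,k)); cv2.drawMarker(im2,tuple(int(t) for t in proj(c2,k)[0]),(0,0,255),0,12,1)
cv2.imwrite("pics/w3.png",np.hstack([im[60:360,80:480],im2[60:360,80:480]]))
print(get_obs()["time_s"])
E
```

```text
[-12.45681164  -0.27619129   8.93063674] [ 0.48883143 -0.12459701  0.06973672]
[[279.4, 125.1], [279.3, 270.5], [279.3, 280.2], [279.3, 209.6]]
[[278.04303818 210.87331059]]
32.55
```

View pics/w3.png

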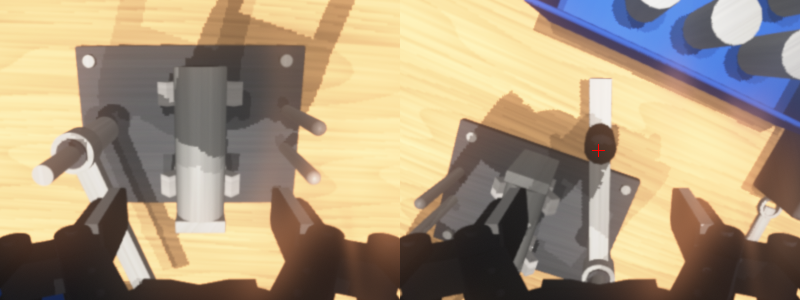

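The sleeve lies in both vees with its end against the stop plate (left half, about (200,222)). The knob is on its marker (right half, (598,147)). Now I'll bring the bar back.

```bash
python3 - <<'E'
from h import *
hand.move_gripper(.055)
p,q=knob(1.22,0); bot.servo_line(p,q,.12)
hand.move_gripper(0,80)
o=get_obs();print(o["time_s"],o["gripper_width"],o["wrist_force"])
bot.servo_line(p+[0,0,.042],None,.05)
o=get_obs();print(o["time_s"],o["gripper_width"],o["wrist_force"])
for th in np.linspace(1.22,0,8)[1:]:
    p,q=knob(th,.042); bot.servo_line(p,q,.12)
o=get_obs();print(o["time_s"],o["gripper_width"],o["wrist_force"],o["ft_torque"],o["position"]-p)
c=vision.read_camera("top"); s=vision.read_camera("side")
cv2.imwrite("pics/b.png",np.hstack([cv2.resize(s["frame"][220:370,240:400,::-1],(400,375)),cv2.resize(c["frame"][150:255,284:396,::-1],(400,375))]))
E
```

```text
34.3833 0.024248518168607514 [ 0.53551651 -0.55981751  4.56643797]
35.375 0.024174357910172677 [  2.60844755  -0.10944835 -14.17674334]
37.9417 0.02389093932316814 [  1.27682803   1.36327637 -13.32878267] [ 0.44474632 -0.22856051  0.34434842] [ 0.00134284 -0.00027403  0.00042773]
```

View pics/b.png

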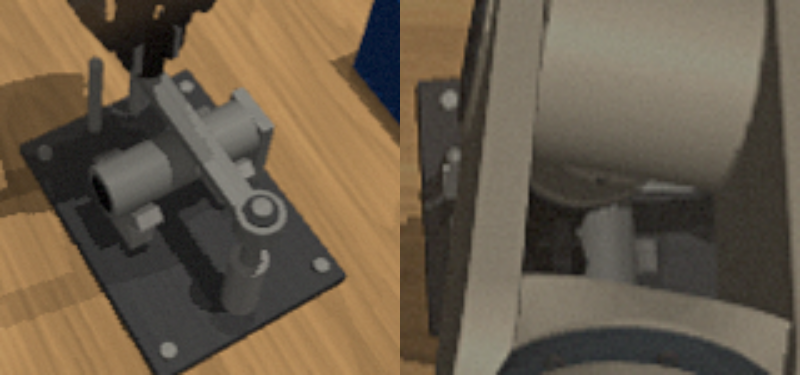

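The bar is over the sleeve, lifted and lined up with the pins. I'll lower it guarded.

```bash
python3 - <<'E'
from h import *
def go(l,v):
    bot.servo_line(knob(0,l)[0],knob(0,l)[1],v); o=get_obs(); print(round(l,4),round(o["time_s"],2),o["wrist_force"].round(1),(o["position"]-knob(0,l)[0]).round(4)); return o["wrist_force"][2]
go(.041,.02)
ok=True
for l in np.arange(.034,.018,-.003):
    if go(l,.04)>0: ok=False; print("contact!"); break
l=.018
while ok and l>.0105:
    l-=.001
    if go(l,.02)>6: break
E
```

```text
0.041 38.29 [  3.1   0.1 -13. ] [ 0.0007 -0.0002  0.    ]
0.034 38.62 [  3.1  -1.  -12. ] [ 0.0001 -0.0002 -0.0002]
0.031 38.87 [  3.5  -1.5 -11.1] [ 0.0002 -0.0001 -0.    ]
0.028 39.12 [  4.4  -2.3 -11.9] [ 0.0001 -0.0001 -0.0001]
0.025 39.37 [  3.6  -2.5 -11.3] [ 0.0001 -0.0001 -0.0001]
0.022 39.62 [  4.2  -2.4 -10.8] [ 0.0001 -0.     -0.0001]
0.019 39.87 [  3.5  -1.8 -10.8] [ 0.     -0.     -0.0001]
0.017 40.12 [  3.4  -1.9 -11.2] [ 0.     -0.     -0.0001]
0.016 40.37 [  3.5  -2.7 -10.8] [ 0.0001 -0.     -0.    ]
0.015 40.62 [ 2.7 -2.5 -7.2] [ 0.0001 -0.      0.0002]
0.014 40.87 [-0.4 -0.9  5.7] [0.0002 0.     0.0009]
0.013 41.12 [-3.4 -0.1 16.1] [0.0004 0.0001 0.0018]
```

```bash
python3 - <<'E'
from h import *
bot.servo_line(knob(0,.0138)[0],None,.02); print(get_obs()["wrist_force"])
hand.move_gripper(.055)
p,q=knob(0,.014); bot.servo_line(p+[0,0,.13],q,.15)
c=vision.read_camera("wrist"); 
bot.reach([.40,.10,.3],ori(np.pi/2))
s=vision.read_camera("side")
cv2.imwrite("pics/e.png",np.hstack([c["frame"][100:400,120:440,::-1],cv2.resize(s["frame"][220:370,240:400,::-1],(400,300))]))
o=get_obs();print(o["time_s"],o["wrist_force"])
E
```

```text
[-2.03468173 -0.395881   11.5001644 ]
43.9167 [ 0.60988453 -0.27084997 -0.12067006]
```

View pics/e.png

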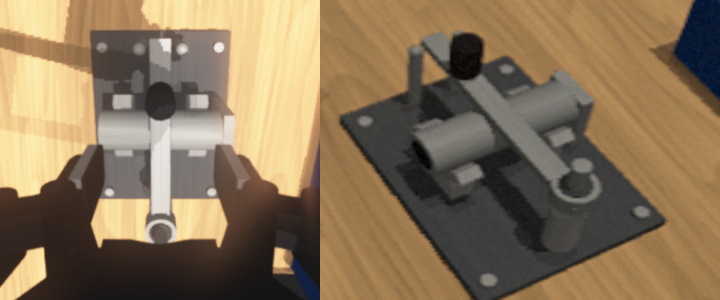

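The bar lies between the pins at (140,47) and (182,47) and rests on the sleeve, and the sleeve's end is against the stop at (228,130). Handing in.

```bash
python3 -c "
from workcell import hand_in
print(hand_in())"
```

```text
the job is handed in; nothing more can be done
None
```

The long sleeve is in the vees against the end stop, with the clamp bar lowered gently between its pins onto it and let go; I handed in at about 44 s, and no verdict came back.

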